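Put steam on the spotting bench

TASK

Put steam on the stain-spotting bench: first shut the drain cock by swinging its lever fully across the drain branch, and leave it shut. Then open the gate valve by cranking its handwheel anticlockwise (seen from above) until you feel the stop, and finally back it off a quarter turn so that it does not seize; let go, and do not disturb the bottles, jar and brush standing around.

Things in the scene. Friction and masses are not known exactly. Their poses are not given: they have to be found in the camera images.
- manifold: fixed steam manifold: dark steel pipe (28 mm, axis 50 mm high) along its y axis on a 170 x 420 mm base plate; brass gate valve with the handwheel on its +y half, small gauge in the middle (top 123 mm high), drain branch leaving towards -x on its -y half. Origin on the bench under the pipe's middle, z up. Handwheel axis at (0, 110) mm, lever pivot at (-45, -110) mm in this frame.
- handwheel (a joint): turn of the handwheel about its vertical axis, rad: 0 = valve shut, grows anticlockwise seen from above as it opens. Starts anywhere from 0 to 4. Stays where it is left (friction 0.2 N m, 3 to 4 N at the crank handle). A hard stop ends the opening somewhere between 2 and 3 turns from shut (12.6 to 18.8 rad); it is not marked and has to be felt.
- hub (a point): centre of the handwheel, at the mid plane of the rim, 135 mm above the bench. The dark steel wheel is 142 mm across its rim, rim 14 mm thick, three spokes, hub 32 mm across and rising to 19 mm above this point.
- crank_grip (a point): grip point of the crank handle that stands upright on the handwheel, 60 mm from the wheel's axis, 177 mm above the bench: a black round vertical sleeve 22 mm in diameter, from 145 to 199 mm above the bench, which spins freely on its pin, so that a hand of fixed orientation can carry it round the circle. A rubber bush lets the pin give up to 4 mm towards or away from the axis (3 N per mm).
- drain_lever (a joint): swing of the drain cock's lever about its vertical pivot, rad, growing clockwise seen from above: 0 = open (lever in line with the drain branch, pointing to the manifold's +x), 1.571 = shut at its stop (lever across the branch, pointing to the manifold's -y). Starts between 0 and 0.5. Stays where it is left (friction 0.2 N m, 3.5 N at 60 mm out).
- lever_pivot (a point): on the pivot axis of the drain lever, at the mid height of the lever, 132 mm above the bench. The level lever bar runs outwards from here for 88 mm: steel, with a black rubber grip 18 mm wide and 13 mm high from 33 to 88 mm out.
- lever_end (a point): point on the middle line of the lever's rubber grip, 75 mm out from the pivot, 132 mm above the bench.
- nozzle_bottle: bystander: white plastic bottle with a long spout, 68 mm across, 185 mm high; origin at the centre of its underside.
- squat_bottle: bystander: smaller white bottle with a spout, 60 mm across, 135 mm high; origin at the centre of its underside.
- jar: bystander: glass jar with a steel cap, 66 mm across, 85 mm high; origin at the centre of its underside.
- brush: bystander: spotting brush lying bristles down, 130 x 22 x 30 mm along its x; origin at the centre of its underside.

How it is judged:
By the outcome, as a careful person would: the job done as asked, in the order asked, and still so for the second after the job is handed in, with the robot touching nothing.
It also fails if it takes over 72 s, if anything falls off the work surface, if the arm or the gripper's body presses on something with over 40 N, if the wrist force passes 120 N, or if a joint passes its speed limit or range.

ROBOT

A 7-joint arm with a two-finger parallel gripper is mounted at the origin on the work surface. World frame = base frame: x ahead of the robot, y to its left, z up, the work surface at z = 0. Lengths are in mm, angles in rad, forces in N, time in s.
With the tool pointing down it reaches from about 400 to 750 mm from the base axis. Payload 19.5 kg.
Tool frame: the origin (TCP) lies at the very end of the fingers, on their centre line; the grasp point (between the pads) lies 19 mm behind it (r.tcp_to_grasp is the z of the grasp point in the tool frame, in mm); z points along the fingers, y is the line along which they close (so a half turn about z gives the same grasp; the last joint's range is limited). The gripper opens to 85 mm and grips with 20 to 120 N. Pads are 22 mm wide; open, the fingers measure 114 mm over their backs; the gripper's body (76 mm by 85 mm) begins 54 mm behind the grasp point. The pads swing forward as they close: fully open they stand 13 mm farther back than shut.
Start: joints at [1.182, 0.707, -0.028, 1.485, 0.022, 0.951, -0.075], TCP at [195.429, -540.743, 231.268] pointing down, gripper open.
Joint ranges: [-2.71, 2.71], [-0.32, 2.16], [-1.57, 1.52], [0, 2.45], [-1.46, 4.6], [0, 2.02], [-2.83, 2.83]. Speed limits (rad/s): [1.89, 1.89, 2.57, 2.57, 3.01, 3.01, 3.01].

INTERFACE

Orientations are given as [roll, pitch, yaw] about the fixed x, y, z axes, in that order (R = Rz(yaw) Ry(pitch) Rx(roll)).
In Python, from plant import r, vision, job gives the robot as it stands.
- The arm moves only by the shell command python3 -m handwheel 'ROWS' [FORCE]. ROWS is JSON, a list of rows, each a list of 7 numbers: the shift along the tool's x, y, z scaled (see below), then the turn, a rotation vector about the tool's x, y, z scaled (see below), then the opening, from 0 (shut) to 1 (fully open). A call has 1 to 12 rows; each row is the pose to reach, as a shift and turn from the pose commanded when the call began, along the tool's axes at that moment, turning the shorter way round; what a row does not reach only later rows make up. The controller multiplies each number of a shift by 0.08 m and each number of a turn by pi rad. A row lasts 1/12 s, in which the tool goes at most 41.7 mm and 7.16 degrees, less where a joint would pass 70% of its speed; a pose out of reach is approached as far as the arm can. A call with a number of a shift or a turn outside -1 to 1 is refused whole. A call with a gripper value outside its range is refused whole. The fingers move at their own pace and stop on an object; FORCE is the grip in N (left out, the last holds). Time passes only in rows, so rows that repeat a pose let the fingers close. It gives the time, the measured TCP pose, the force, the opening and the grip force at its end, in the units of the state.
- r.sense(): the state, without advancing time (a new reading comes with each control period).
- vision.get_image(name): name is "side" or "top"; returns (picture, depth): 384x512x3 uint8, red, green, blue; 384x512 float32, mm along the optical axis (not along the pixel's ray), 0 where there is no reading.
- vision.camera_info(name): a dict with "vfov" (degrees; the focal length in pixels is half the picture's height over the tangent of half this angle, whatever the lens; pixels are square), "cx", "cy" (the principal point, pixels), "R" (3x3) and "t" (3): a world point X has camera coordinates R X + t. Camera axes: x right, y down, z forward; pixel columns grow to the right and rows downward; lengths in mm; the calibration is good to about 2 mm. A picture is of the moment at which its call begins. camera_info takes no time and is no camera call.
- job.job_done(): hands the job in; it is judged then, once.
The state is a dict: "time_s": time; "joints": joint angles; "joint_velocities": joint speeds; "effort": joint torques, N m; "tcp_pos": TCP position; "tcp_rot": TCP orientation; "force": force on the tool from outside, world axes, zero at the start; "torque": the same for the moment, N m; "finger_gap": opening from 0.0 (shut) to 1.0 (fully open); "gripper_force": force on a finger pad.
Only numpy, scipy, OpenCV 4.12 (cv2) and the standard library are available. Lean on these libraries where they do the work, as an engineer would, in place of code of your own. Each camera call takes 0.05 s, during which the arm holds its last target. There are 200 camera calls.

## Working session

There is one attempt and no reset: what is moved stays moved. The work goes in short steps, Python scripts to look and compute and a shell command to move; the robot and the scene stay as the last step left them, time stands still between calls to the robot, and variables do not carry over. Pictures are saved under pics/ and viewed, at most 10 in all, crops included, and the job is handed in when it is done.

```bash
ls; mkdir -p pics
python3 - <<'E'
from plant import r,vision,job
import cv2,numpy as np
for n in("side","top"):
    p,d=vision.get_image(n); cv2.imwrite(f"pics/{n}0.png",p[:,:,::-1]); np.save(f"{n}0.npy",d)
    print(n,vision.camera_info(n))
print(r.sense())
E
```

```text
pics
side {'vfov': 42.631708753834765, 'cx': 252.03498378269097, 'cy': 201.0553594209781, 'R': array([[ 0.99442532, -0.10373108,  0.01892469],
       [-0.05536797, -0.666434  , -0.74350529],
       [ 0.08973667,  0.73831267, -0.66846222]]), 't': array([-559.75648752,  184.74842093, 1031.44960046])}
top {'vfov': 50.53423490472656, 'cx': 263.83994670908965, 'cy': 195.17736302181305, 'R': array([[ 3.82356806e-04, -9.99720457e-01,  2.36402564e-02],
       [-9.93845685e-01, -2.99859475e-03, -1.10732846e-01],
       [ 1.10772779e-01, -2.34524273e-02, -9.93569009e-01]]), 't': array([  75.34514218,  594.54411284, 1080.3337007 ])}
{'time_s': 0.1, 'joints': array([ 1.18230085,  0.7070591 , -0.02761542,  1.48491075,  0.02200287,
        0.95092013, -0.07548406]), 'joint_velocities': array([ 0.00034417, -0.00169172, -0.00023713, -0.00243474,  0.00079479,
       -0.00013849, -0.00116762]), 'effort': array([ 2.34780076e-03, -8.84303784e+01,  1.23676725e+00, -2.36460865e+01,
        1.70767901e-02,  5.03267933e-03, -1.05965447e-05]), 'tcp_pos': array([ 195.3566829 , -540.55565016,  230.87347432]), 'tcp_rot': array([-3.14059844e+00,  3.34314076e-05,  3.46810433e-01]), 'force': array([0.0492303 , 0.62702047, 0.28406259]), 'torque': array([-0.05074655, -0.05419214,  0.02202799]), 'gripper_force': 0.0, 'finger_gap': 1.0001242385642897}
```

View pics/top0.png

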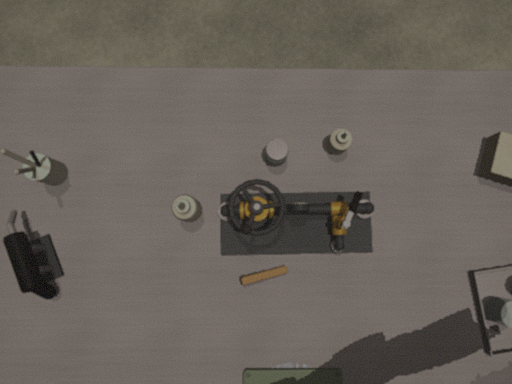

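View pics/side0.png

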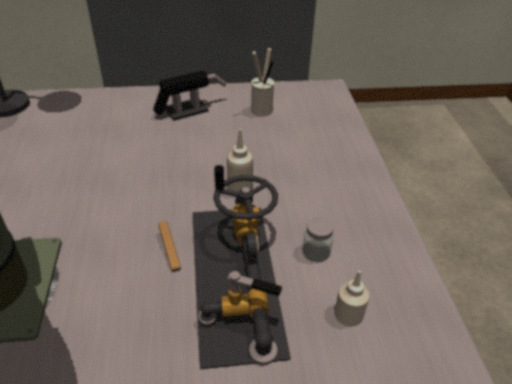

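The top view shows the handwheel at about (256,208), the lever pivot at about (346,222) with its tip at (357,197), and the manifold close to aligned with the world. I'll enlarge both views.

```bash
python3 - <<'E'
import cv2,numpy as np
a=cv2.imread("pics/top0.png")[165:285,160:400]; b=cv2.imread("pics/side0.png")[140:370,150:380]
f=lambda i,s:cv2.convertScaleAbs(cv2.resize(i,None,fx=s,fy=s,interpolation=cv2.INTER_CUBIC),alpha=1.7,beta=15)
cv2.imwrite("pics/topc.png",f(a,3.3333)); cv2.imwrite("pics/sidec.png",f(b,2.5))
E
cat > h.py <<'E'
import numpy as np
from plant import r,vision,job
def proj(n,X):
    c=vision.camera_info(n); f=192/np.tan(np.radians(c['vfov']/2)); X=np.atleast_2d(X)@c['R'].T+c['t']
    return np.c_[c['cx']+f*X[:,0]/X[:,2],c['cy']+f*X[:,1]/X[:,2]]
def atz(n,u,v,z):
    c=vision.camera_info(n); f=192/np.tan(np.radians(c['vfov']/2)); R=c['R']
    d=R.T@np.array([(u-c['cx'])/f,(v-c['cy'])/f,1]); o=-R.T@c['t']
    return o+d*(z-o[2])/d[2]
E
```

```text
(no output)
```

View pics/topc.png

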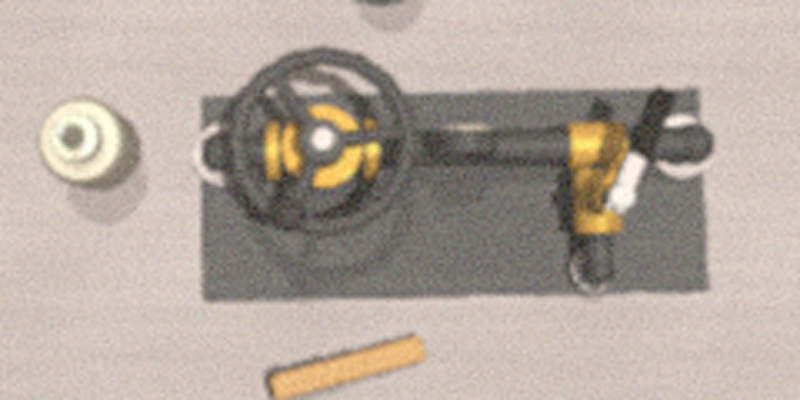

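View pics/sidec.png

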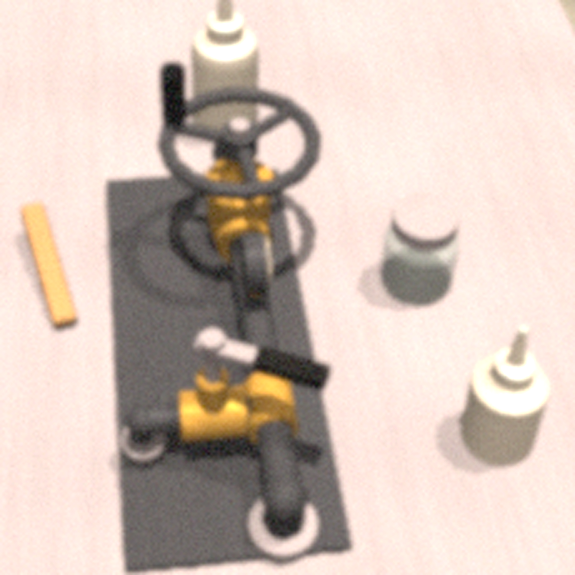

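Run:
```python
from h import *
T=lambda x,y:(160+x/3.3333,165+y/3.3333)
S=lambda x,y:(150+x/2.5,140+y/2.5)
for n,p,z in[("hub",(322,138),154),("piv",(622,198),142),("tip",(662,92),138),("c1",(203,97),5),("c2",(697,90),5),("c3",(708,290),5),("c4",(203,298),5),("wheelL",(224,140),135),("wheelR",(412,140),135),("wheelT",(320,48),140),("wheelB",(320,234),140),("brushA",(272,385),30),("brushB",(424,345),30),("nozz",(78,135),150)]: print(n,atz("top",*T(*p),z).round(1))
for n,p,z in[("hub",(239,124),154),("crtop",(173,67),199),("crbot",(175,124),147),("piv",(208,338),142),("tip",(322,374),132)]: print("S",n,atz("side",*S(*p),z).round(1))
np.set_printoptions(suppress=True)
```

```text
hub [553.4  96.8 154. ]
piv [ 510.6 -124.3  142. ]
tip [ 589.8 -157.   138. ]
c1 [600.1 195.8   5. ]
c2 [ 607.4 -221.4    5. ]
c3 [ 439.6 -225.8    5. ]
c4 [433.2 193.8   5. ]
wheelL [553.3 169.2 135. ]
wheelR [553.6  29.8 135. ]
wheelT [621.7  98.3 140. ]
wheelB [484.1  98.  140. ]
brushA [364.9 135.7  30. ]
brushB [396.4  13.4  30. ]
nozz [555.5 274.2 150. ]
S hub [556.2  95.9 154. ]
S crtop [502.4 121.4 199. ]
S crbot [502.1 108.5 147. ]
S piv [ 512.9 -125.1  142. ]
S tip [ 592.2 -157.   132. ]
```

```bash
python3 -m handwheel '[[1,0,0,0,0,0.11,0],[1,0,0,0,0,0.11,0],[1,0,0,0,0,0.11,0],[1,0,0,0,0,0.11,0]]' 40
python3 -m handwheel '[[0.79,-0.99,0,0,0,0,0],[0.79,-0.99,0,0,0,0,0],[0.79,-0.99,0,0,0,0,0]]'
python3 -m handwheel '[[0.79,-0.99,0,0,0,0,0],[0.79,-0.99,0,0,0,0,0],[0.79,-0.99,0,0,0,0,0]]'
```

```text
time_s: 0.43
tcp_pos: [272.7, -512.4, 230.8]
tcp_rot: [-3.141, 0.0, -0.001]
force: [-1.2, -0.3, 0.2]
finger_gap: 0.455
gripper_force: 0.0
time_s: 0.68
tcp_pos: [335.9, -431.0, 231.1]
tcp_rot: [-3.14, -0.001, 0.007]
force: [1.1, 0.8, -0.5]
finger_gap: 0.011
gripper_force: 0.0
time_s: 0.93
tcp_pos: [399.2, -351.4, 231.2]
tcp_rot: [-3.14, -0.001, 0.008]
force: [1.2, 0.7, -0.3]
finger_gap: 0.007
gripper_force: 0.0
```

```bash
python3 -m handwheel '[[0.79,-0.97,0,0,0,0,0],[0.79,-0.97,0,0,0,0,0],[0.79,-0.97,0,0,0,0,0]]' >/dev/null
python3 -m handwheel '[[0.79,-0.97,0,0,0,0,0],[0.79,-0.97,0,0,0,0,0],[0.79,-0.97,0,0,0,0,0]]'>/dev/null
python3 -m handwheel '[[0.79,-0.97,0,0,0,0,0],[0.79,-0.97,0,0,0,0,0],[0.79,-0.97,0,0,0,0,0],[0.79,-0.97,0,0,0,0,0]]'
python3 -m handwheel '[[0,0,0.4,0,0,0,0],[0,0,0.8,0,0,0,0],[0,0,0.8,0,0,0,0]]'
python3 - <<'E'
from h import *
import cv2
p,d=vision.get_image("side"); cv2.imwrite("pics/s1.png",cv2.resize(p[140:370,150:380,::-1],None,fx=2.5,fy=2.5))
E
```

```text
time_s: 1.77
tcp_pos: [587.8, -118.7, 230.5]
tcp_rot: [-3.14, 0.0, 0.008]
force: [0.3, 0.3, 0.0]
finger_gap: -0.001
gripper_force: 0.0
time_s: 2.02
tcp_pos: [583.5, -122.7, 162.6]
tcp_rot: [-3.141, 0.007, 0.002]
force: [-0.6, -0.0, -0.7]
finger_gap: -0.004
gripper_force: 0.0
```

View pics/s1.png

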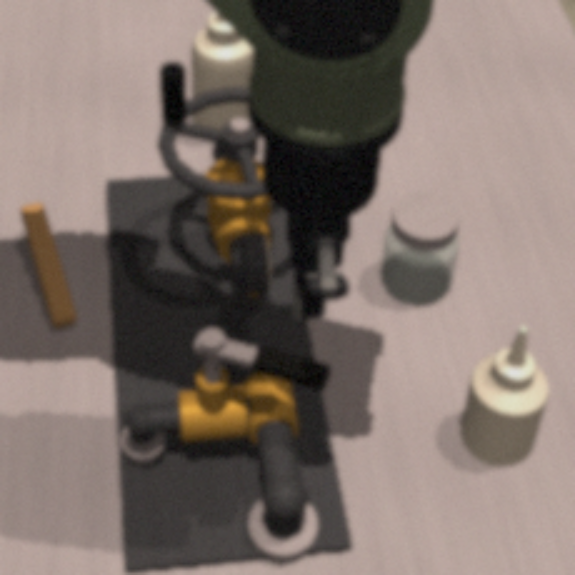

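The closed fingers are at crop (312,305), clear of the lever on its +y side (lever tip at (322,374)). I'll go down beside it.

```bash
python3 -m handwheel '[[0,0,0.3,0,0,0,0],[0,0,0.55,0,0,0,0],[0,0,0.55,0,0,0,0],[0,0,0.55,0,0,0,0]]'
python3 -c "
from h import *
P=np.array([512,-124.5])
for th in (-22,-30,-40,-50,-60,-70,-80,-89):
    t=np.radians(th); print(th,(P+68*np.array([np.cos(t),np.sin(t)])+20*np.array([-np.sin(t),np.cos(t)])).round())"
```

```text
time_s: 2.4
tcp_pos: [586.4, -122.7, 124.8]
tcp_rot: [3.141, -0.0, 0.001]
force: [0.7, 0.2, -0.3]
finger_gap: 0.001
gripper_force: 0.0
-22 [ 583. -131.]
-30 [ 581. -141.]
-40 [ 577. -153.]
-50 [ 571. -164.]
-60 [ 563. -173.]
-70 [ 554. -182.]
-80 [ 544. -188.]
-89 [ 533. -192.]
```

```bash
python3 -m handwheel '[[-0.05,0.12,0,0,0,0,0],[-0.08,0.25,0,0,0,0,0],[-0.12,0.4,0,0,0,0,0],[-0.16,0.47,0,0,0,0,0],[-0.2,0.54,0,0,0,0,0],[-0.25,0.6,0,0,0,0,0],[-0.3,0.65,0,0,0,0,0],[-0.35,0.7,0,0,0,0,0],[-0.41,0.76,0,0,0,0,0],[-0.47,0.8,0,0,0,0,0],[-0.54,0.84,0,0,0,0,0],[-0.54,0.84,0,0,0,0,0]]'
python3 -m handwheel '[[-0.07,0.03,0,0,0,0,0],[-0.07,0.03,0,0,0,0,0],[-0.07,0.03,0,0,0,0,0]]'
```

```text
time_s: 3.4
tcp_pos: [541.9, -190.2, 123.4]
tcp_rot: [3.141, 0.001, 0.0]
force: [0.4, -0.5, 0.2]
finger_gap: 0.002
gripper_force: 0.0
time_s: 3.65
tcp_pos: [537.2, -191.9, 123.3]
tcp_rot: [3.141, 0.0, 0.001]
force: [-0.5, 0.2, -0.5]
finger_gap: -0.001
gripper_force: 0.0
```

```bash
python3 -m handwheel '[[-0.05,0,0,0,0,0,0],[-0.05,0,0,0,0,0,0],[-0.05,0,0,0,0,0,0]]'
python3 - <<'E'
from h import *
import cv2
p,d=vision.get_image("side"); cv2.imwrite("pics/s2.png",cv2.convertScaleAbs(cv2.resize(p[220:370,180:330,::-1],None,fx=3.5,fy=3.5),alpha=1.7))
E
```

```text
time_s: 3.9
tcp_pos: [535.0, -191.7, 123.6]
tcp_rot: [3.141, -0.004, 0.002]
force: [10.6, -1.7, -3.7]
finger_gap: 0.004
gripper_force: 5.4
```

View pics/s2.png

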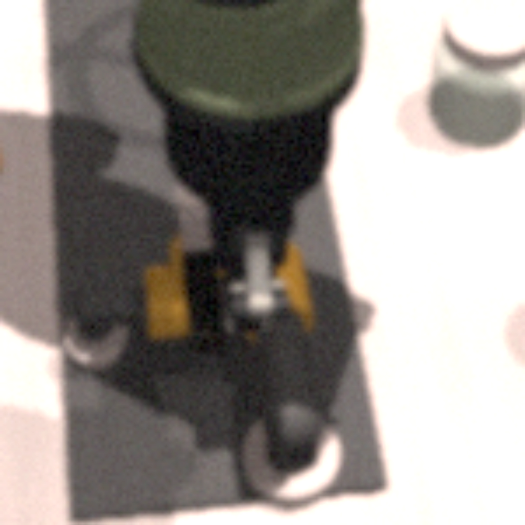

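The lever now lies across the branch, just left of the fingers at crop (210,300). The 10 N reaction, above the 3.5 N friction, suggests it's at the stop. I'll push a little more to confirm, then retreat.

```bash
python3 -m handwheel '[[-0.04,0,0,0,0,0,0],[-0.04,0,0,0,0,0,0],[-0.04,0,0,0,0,0,0]]'
python3 -m handwheel '[[0.3,0,0,0,0,0,0],[0.3,0,0,0,0,0,0],[0.3,-0.2,-0.4,0,0,0,0],[0.3,-0.6,-0.8,0,0,0,0],[0.3,-0.9,-1,0,0,0,0],[0.3,-0.9,-1,0,0,0,0]]'
```

```text
time_s: 4.2
tcp_pos: [534.6, -191.7, 123.9]
tcp_rot: [3.14, -0.01, 0.003]
force: [29.6, -3.2, -14.0]
finger_gap: -0.004
gripper_force: 14.5
time_s: 4.7
tcp_pos: [555.5, -114.5, 206.6]
tcp_rot: [-3.14, -0.004, 0.007]
force: [1.1, 0.5, 0.2]
finger_gap: 0.004
gripper_force: 0.0
```

Run:
```python
from h import *
import cv2
p,d=vision.get_image("top"); 
a=cv2.convertScaleAbs(cv2.resize(p[170:260,210:390,::-1],None,fx=4.4,fy=4.4,interpolation=cv2.INTER_CUBIC),alpha=2.2,beta=10)
cv2.imwrite("pics/t3.png",a)
for X in [(498,117.5,199),(498,117.5,145)]:
    print("top",(proj("top",X)-[210,170])*4.4,"side",(proj("side",X)-[150,140])*2.5)
```

```text
top [[165.63445843 258.59856314]] side [[167.9458023   70.11533605]]
top [[167.19057351 261.40197994]] side [[169.71738089 119.24244668]]
```

View pics/t3.png

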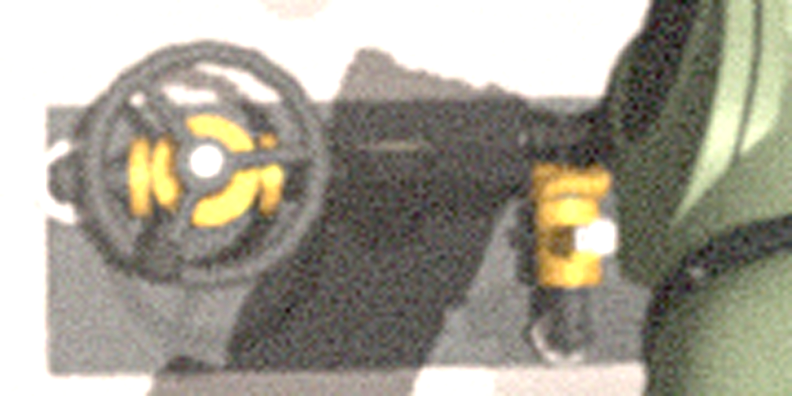

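The lever now points straight along -y from (595,237), so the drain is shut. The crank handle shows at about (162,257), matching the projection. Moving there now, gripper open.

```bash
python3 -m handwheel '[[-0.1,-0.4,-0.3,0,0,0,1],[-0.24,-0.96,-0.3,0,0,0,1],[-0.24,-0.96,-0.3,0,0,0,1]]' 60 >/dev/null
python3 -m handwheel '[[-0.24,-0.96,0,0,0,0,1],[-0.24,-0.96,0,0,0,0,1],[-0.24,-0.96,0,0,0,0,1]]' >/dev/null
python3 -m handwheel '[[-0.24,-0.96,0,0,0,0,1],[-0.24,-0.96,0,0,0,0,1],[-0.24,-0.96,0,0,0,0,1],[-0.24,-0.96,0,0,0,0,1],[-0.24,-0.96,0,0,0,0,1]]'
python3 - <<'E'
from h import *
import cv2
p,d=vision.get_image("side"); cv2.imwrite("pics/s4.png",cv2.convertScaleAbs(cv2.resize(p[110:260,160:340,::-1],None,fx=3.5,fy=3.5),alpha=1.7))
print((proj("side",r.sense()["tcp_pos"])-[160,110])*3.5)
E
```

```text
time_s: 5.67
tcp_pos: [496.3, 109.8, 226.8]
tcp_rot: [3.141, 0.001, 0.001]
force: [-0.9, -0.9, 0.3]
finger_gap: 1.003
gripper_force: 0.0
[[196.82370683 174.10151012]]
```

View pics/s4.png

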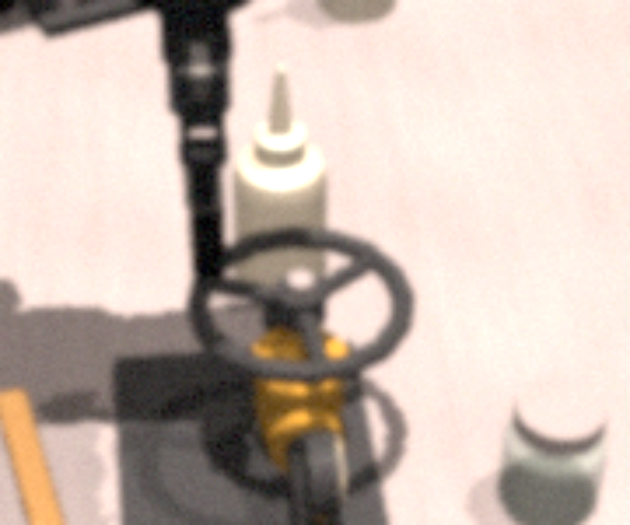

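The gripper stands in line with the handle, which is at x≈207 px against the TCP's 197, so +5 mm in x. I'll correct, descend and close.

```bash
python3 -m handwheel '[[0.07,-0.08,0,0,0,0,1],[0.07,-0.08,0.4,0,0,0,1],[0.07,-0.08,0.78,0,0,0,1],[0.07,-0.08,0.78,0,0,0,1]]' 
python3 -m handwheel '[[0,0,0,0,0,0,0.1],[0,0,0,0,0,0,0.1],[0,0,0,0,0,0,0.1],[0,0,0,0,0,0,0.1],[0,0,0,0,0,0,0.1],[0,0,0,0,0,0,0.1],[0,0,0,0,0,0,0.1],[0,0,0,0,0,0,0.1]]' 60
```

```text
time_s: 6.05
tcp_pos: [500.6, 116.4, 160.9]
tcp_rot: [3.14, 0.006, 0.0]
force: [0.1, -0.2, -1.0]
finger_gap: 1.001
gripper_force: 0.0
time_s: 6.72
tcp_pos: [502.3, 117.4, 165.9]
tcp_rot: [-3.141, -0.001, 0.001]
force: [-2.0, 0.9, 10.4]
finger_gap: 0.24
gripper_force: 58.1
```

Run:
```python
import numpy as np
for q in range(4):
    a=np.radians(160+90*q); s=np.radians(np.arange(10,91,10))
    print(q,[[round(float(.75*(np.cos(a+t)-np.cos(a))),2),round(float(-.75*(np.sin(a+t)-np.sin(a))),2)] for t in s])
```

```text
0 [[-0.03, 0.13], [-0.05, 0.26], [-0.03, 0.39], [-0.0, 0.51], [0.06, 0.63], [0.13, 0.74], [0.22, 0.83], [0.33, 0.91], [0.45, 0.96]]
1 [[0.13, 0.03], [0.26, 0.05], [0.39, 0.03], [0.51, -0.0], [0.63, -0.06], [0.74, -0.13], [0.83, -0.22], [0.91, -0.33], [0.96, -0.45]]
2 [[0.03, -0.13], [0.05, -0.26], [0.03, -0.39], [-0.0, -0.51], [-0.06, -0.63], [-0.13, -0.74], [-0.22, -0.83], [-0.33, -0.91], [-0.45, -0.96]]
3 [[-0.13, -0.03], [-0.26, -0.05], [-0.39, -0.03], [-0.51, -0.0], [-0.63, 0.06], [-0.74, 0.13], [-0.83, 0.22], [-0.91, 0.33], [-0.96, 0.45]]
```

```bash
python3 -m handwheel '[[-0.03,0.13,0,0,0,0,0.1],[-0.05,0.26,0,0,0,0,0.1],[-0.03,0.39,0,0,0,0,0.1],[0,0.51,0,0,0,0,0.1],[0.06,0.63,0,0,0,0,0.1],[0.06,0.63,0,0,0,0,0.1]]'
python3 -m handwheel '[[0.07,0.11,0,0,0,0,0.1],[0.16,0.2,0,0,0,0,0.1],[0.27,0.28,0,0,0,0,0.1],[0.39,0.33,0,0,0,0,0.1],[0.39,0.33,0,0,0,0,0.1]]'
```

```text
time_s: 7.22
tcp_pos: [507.9, 65.0, 165.9]
tcp_rot: [3.141, -0.002, -0.001]
force: [1.8, -3.2, 9.7]
finger_gap: 0.239
gripper_force: 58.6
time_s: 7.63
tcp_pos: [539.9, 39.8, 165.9]
tcp_rot: [-3.141, -0.003, 0.0]
force: [3.2, 0.1, 11.8]
finger_gap: 0.234
gripper_force: 58.9
```

```bash
python3 -m handwheel '[[0.13,0.03,0,0,0,0,0.1],[0.26,0.05,0,0,0,0,0.1],[0.39,0.03,0,0,0,0,0.1],[0.51,0,0,0,0,0,0.1],[0.63,-0.06,0,0,0,0,0.1],[0.74,-0.13,0,0,0,0,0.1],[0.83,-0.22,0,0,0,0,0.1],[0.91,-0.33,0,0,0,0,0.1],[0.96,-0.45,0,0,0,0,0.1],[0.96,-0.45,0,0,0,0,0.1]]' | egrep "pos|force"
python3 -m handwheel '[[0.03,-0.13,0,0,0,0,0.1],[0.05,-0.26,0,0,0,0,0.1],[0.03,-0.39,0,0,0,0,0.1],[0,-0.51,0,0,0,0,0.1],[-0.06,-0.63,0,0,0,0,0.1],[-0.13,-0.74,0,0,0,0,0.1],[-0.22,-0.83,0,0,0,0,0.1],[-0.33,-0.91,0,0,0,0,0.1],[-0.45,-0.96,0,0,0,0,0.1],[-0.45,-0.96,0,0,0,0,0.1]]' | egrep "pos|force"
python3 - <<'E'
from h import *
import cv2
p,d=vision.get_image("side"); cv2.imwrite("pics/s5.png",cv2.convertScaleAbs(cv2.resize(p[60:260,140:340,::-1],None,fx=2.7,fy=2.7),alpha=1.5))
E
```

```text
tcp_pos: [615.6, 78.4, 165.9]
force: [-0.1, 3.0, 11.1]
gripper_force: 59.0
tcp_pos: [578.0, 154.4, 166.0]
force: [-2.4, 1.1, 6.2]
gripper_force: 58.8
```

View pics/s5.png

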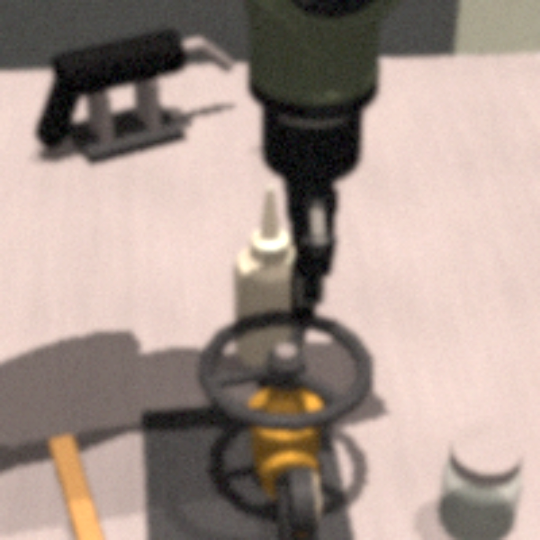

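The handle is still held at crop (308,310) and the wheel has turned with it; the bottle is untouched.

```bash
python3 -m handwheel '[[-0.13,-0.03,0,0,0,0,0.1],[-0.26,-0.05,0,0,0,0,0.1],[-0.39,-0.03,0,0,0,0,0.1],[-0.51,0,0,0,0,0,0.1],[-0.63,0.06,0,0,0,0,0.1],[-0.74,0.13,0,0,0,0,0.1],[-0.83,0.22,0,0,0,0,0.1],[-0.91,0.33,0,0,0,0,0.1],[-0.96,0.45,0,0,0,0,0.1],[-0.96,0.45,0,0,0,0,0.1]]' | egrep "pos|force"
python3 -m handwheel '[[-0.03,0.13,0,0,0,0,0.1],[-0.05,0.26,0,0,0,0,0.1],[-0.03,0.39,0,0,0,0,0.1],[0,0.51,0,0,0,0,0.1],[0.06,0.63,0,0,0,0,0.1],[0.13,0.74,0,0,0,0,0.1],[0.22,0.83,0,0,0,0,0.1],[0.33,0.91,0,0,0,0,0.1],[0.45,0.96,0,0,0,0,0.1],[0.45,0.96,0,0,0,0,0.1]]' | egrep "time|pos|force"
cat > ok.py <<'E'
from plant import r
import numpy as np,sys
s=r.sense(); f=np.hypot(*s["force"][:2]); p=s["tcp_pos"]
print(round(s["time_s"],2),p.round(1),"F",s["force"][:2].round(1),"ang",np.degrees(np.arctan2(p[1]-97.2,p[0]-559)).round(1))
sys.exit(f>8)
E
python3 -c "
import numpy as np
for s in (5,10): print([[round(float(.75*(np.cos(a)-np.cos(b))),3),round(float(-.75*(np.sin(a)-np.sin(b))),3)] for k in range(0,360,10) for b in [np.radians(250+k)] for a in [b+np.radians(s)]])"
```

```text
tcp_pos: [501.7, 115.8, 165.9]
force: [-3.4, -2.1, 9.6]
gripper_force: 59.1
time_s: 11.02
tcp_pos: [539.9, 39.8, 165.9]
force: [4.7, 1.4, 11.9]
gripper_force: 59.4
[[0.062, 0.02], [0.065, 0.009], [0.065, -0.003], [0.064, -0.014], [0.06, -0.025], [0.055, -0.035], [0.048, -0.044], [0.04, -0.052], [0.03, -0.058], [0.02, -0.062], [0.009, -0.065], [-0.003, -0.065], [-0.014, -0.064], [-0.025, -0.06], [-0.035, -0.055], [-0.044, -0.048], [-0.052, -0.04], [-0.058, -0.03], [-0.062, -0.02], [-0.065, -0.009], [-0.065, 0.003], [-0.064, 0.014], [-0.06, 0.025], [-0.055, 0.035], [-0.048, 0.044], [-0.04, 0.052], [-0.03, 0.058], [-0.02, 0.062], [-0.009, 0.065], [0.003, 0.065], [0.014, 0.064], [0.025, 0.06], [0.035, 0.055], [0.044, 0.048], [0.052, 0.04], [0.058, 0.03]]
[[0.126, 0.034], [0.13, 0.011], [0.13, -0.011], [0.126, -0.034], [0.118, -0.055], [0.107, -0.075], [0.092, -0.092], [0.075, -0.107], [0.055, -0.118], [0.034, -0.126], [0.011, -0.13], [-0.011, -0.13], [-0.034, -0.126], [-0.055, -0.118], [-0.075, -0.107], [-0.092, -0.092], [-0.107, -0.075], [-0.118, -0.055], [-0.126, -0.034], [-0.13, -0.011], [-0.13, 0.011], [-0.126, 0.034], [-0.118, 0.055], [-0.107, 0.075], [-0.092, 0.092], [-0.075, 0.107], [-0.055, 0.118], [-0.034, 0.126], [-0.011, 0.13], [0.011, 0.13], [0.034, 0.126], [0.055, 0.118], [0.075, 0.107], [0.092, 0.092], [0.107, 0.075], [0.118, 0.055]]
```

```bash
python3 -m handwheel '[[0.126,0.034,0,0,0,0,0.1],[0.126,0.034,0,0,0,0,0.1]]' >/dev/null && python3 ok.py &&
python3 -m handwheel '[[0.13,0.011,0,0,0,0,0.1],[0.13,0.011,0,0,0,0,0.1]]' >/dev/null && python3 ok.py &&
python3 -m handwheel '[[0.13,-0.011,0,0,0,0,0.1],[0.13,-0.011,0,0,0,0,0.1]]' >/dev/null && python3 ok.py &&
python3 -m handwheel '[[0.126,-0.034,0,0,0,0,0.1],[0.126,-0.034,0,0,0,0,0.1]]' >/dev/null && python3 ok.py &&
python3 -m handwheel '[[0.118,-0.055,0,0,0,0,0.1],[0.118,-0.055,0,0,0,0,0.1]]' >/dev/null && python3 ok.py &&
python3 -m handwheel '[[0.107,-0.075,0,0,0,0,0.1],[0.107,-0.075,0,0,0,0,0.1]]' >/dev/null && python3 ok.py &&
python3 -m handwheel '[[0.092,-0.092,0,0,0,0,0.1],[0.092,-0.092,0,0,0,0,0.1]]' >/dev/null && python3 ok.py &&
python3 -m handwheel '[[0.075,-0.107,0,0,0,0,0.1],[0.075,-0.107,0,0,0,0,0.1]]' >/dev/null && python3 ok.py &&
python3 -m handwheel '[[0.055,-0.118,0,0,0,0,0.1],[0.055,-0.118,0,0,0,0,0.1]]' >/dev/null && python3 ok.py
```

```text
11.18 [549.6  37.5 165.9] F [3.3 0.7] ang -98.9False
```

```bash
sed -i 's/sys.exit(f>8)/sys.exit(int(f>8))/' ok.py
python3 -m handwheel '[[0.13,0.011,0,0,0,0,0.1],[0.13,0.011,0,0,0,0,0.1]]' >/dev/null && python3 ok.py &&
python3 -m handwheel '[[0.13,-0.011,0,0,0,0,0.1],[0.13,-0.011,0,0,0,0,0.1]]' >/dev/null && python3 ok.py &&
python3 -m handwheel '[[0.126,-0.034,0,0,0,0,0.1],[0.126,-0.034,0,0,0,0,0.1]]' >/dev/null && python3 ok.py &&
python3 -m handwheel '[[0.118,-0.055,0,0,0,0,0.1],[0.118,-0.055,0,0,0,0,0.1]]' >/dev/null && python3 ok.py &&
python3 -m handwheel '[[0.107,-0.075,0,0,0,0,0.1],[0.107,-0.075,0,0,0,0,0.1]]' >/dev/null && python3 ok.py &&
python3 -m handwheel '[[0.092,-0.092,0,0,0,0,0.1],[0.092,-0.092,0,0,0,0,0.1]]' >/dev/null && python3 ok.py &&
python3 -m handwheel '[[0.075,-0.107,0,0,0,0,0.1],[0.075,-0.107,0,0,0,0,0.1]]' >/dev/null && python3 ok.py &&
python3 -m handwheel '[[0.055,-0.118,0,0,0,0,0.1],[0.055,-0.118,0,0,0,0,0.1]]' >/dev/null && python3 ok.py
```

```text
11.35 [560.   37.  165.9] F [2.4 1.9] ang -89.0
11.52 [570.3  38.2 165.9] F [2.  3.2] ang -79.2
11.68 [580.3  41.1 165.9] F [1.3 3.5] ang -69.2
11.85 [589.6  45.7 165.9] F [0.6 3.1] ang -59.3
12.02 [598.   51.9 165.9] F [0.9 3.7] ang -49.3
12.18 [605.2  59.4 165.9] F [-0.1  3.2] ang -39.3
12.35 [611.1  68.1 165.9] F [-0.5  3.7] ang -29.2
12.52 [615.3  77.6 165.9] F [-1.3  3.5] ang -19.2
```

Very clean. On through the next half turn.

```bash
cd .;
python3 -m handwheel '[[0.034,-0.126,0,0,0,0,0.1],[0.034,-0.126,0,0,0,0,0.1]]' >/dev/null && python3 ok.py &&
python3 -m handwheel '[[0.011,-0.13,0,0,0,0,0.1],[0.011,-0.13,0,0,0,0,0.1]]' >/dev/null && python3 ok.py &&
python3 -m handwheel '[[-0.011,-0.13,0,0,0,0,0.1],[-0.011,-0.13,0,0,0,0,0.1]]' >/dev/null && python3 ok.py &&
python3 -m handwheel '[[-0.034,-0.126,0,0,0,0,0.1],[-0.034,-0.126,0,0,0,0,0.1]]' >/dev/null && python3 ok.py &&
python3 -m handwheel '[[-0.055,-0.118,0,0,0,0,0.1],[-0.055,-0.118,0,0,0,0,0.1]]' >/dev/null && python3 ok.py &&
python3 -m handwheel '[[-0.075,-0.107,0,0,0,0,0.1],[-0.075,-0.107,0,0,0,0,0.1]]' >/dev/null && python3 ok.py &&
python3 -m handwheel '[[-0.092,-0.092,0,0,0,0,0.1],[-0.092,-0.092,0,0,0,0,0.1]]' >/dev/null && python3 ok.py &&
python3 -m handwheel '[[-0.107,-0.075,0,0,0,0,0.1],[-0.107,-0.075,0,0,0,0,0.1]]' >/dev/null && python3 ok.py &&
python3 -m handwheel '[[-0.118,-0.055,0,0,0,0,0.1],[-0.118,-0.055,0,0,0,0,0.1]]' >/dev/null && python3 ok.py &&
python3 -m handwheel '[[-0.126,-0.034,0,0,0,0,0.1],[-0.126,-0.034,0,0,0,0,0.1]]' >/dev/null && python3 ok.py &&
python3 -m handwheel '[[-0.13,-0.011,0,0,0,0,0.1],[-0.13,-0.011,0,0,0,0,0.1]]' >/dev/null && python3 ok.py &&
python3 -m handwheel '[[-0.13,0.011,0,0,0,0,0.1],[-0.13,0.011,0,0,0,0,0.1]]' >/dev/null && python3 ok.py &&
python3 -m handwheel '[[-0.126,0.034,0,0,0,0,0.1],[-0.126,0.034,0,0,0,0,0.1]]' >/dev/null && python3 ok.py &&
python3 -m handwheel '[[-0.118,0.055,0,0,0,0,0.1],[-0.118,0.055,0,0,0,0,0.1]]' >/dev/null && python3 ok.py &&
python3 -m handwheel '[[-0.107,0.075,0,0,0,0,0.1],[-0.107,0.075,0,0,0,0,0.1]]' >/dev/null && python3 ok.py &&
python3 -m handwheel '[[-0.092,0.092,0,0,0,0,0.1],[-0.092,0.092,0,0,0,0,0.1]]' >/dev/null && python3 ok.py &&
python3 -m handwheel '[[-0.075,0.107,0,0,0,0,0.1],[-0.075,0.107,0,0,0,0,0.1]]' >/dev/null && python3 ok.py &&
python3 -m handwheel '[[-0.055,0.118,0,0,0,0,0.1],[-0.055,0.118,0,0,0,0,0.1]]' >/dev/null && python3 ok.py
```

```text
12.68 [617.9  87.7 165.9] F [-1.4  2.5] ang -9.2
12.85 [618.6  98.  165.9] F [-1.5  2.8] ang 0.8
13.02 [617.7 108.4 166. ] F [-1.1  2.6] ang 10.8
13.18 [614.9 118.5 166. ] F [-1.9  1.6] ang 20.8
13.35 [610.3 127.9 166. ] F [-0.4  2.9] ang 30.9
13.52 [604.3 136.4 166. ] F [-0.5  1.5] ang 40.9
13.68 [596.8 143.7 166. ] F [-2.2  1.8] ang 50.9
13.85 [588.2 149.6 166. ] F [-1.1  1.2] ang 60.9
14.02 [578.6 153.9 166. ] F [-0.9  2.6] ang 70.9
14.18 [568.5 156.5 166. ] F [-1.6  1.4] ang 80.9
14.35 [558.  157.2 166. ] F [-2.2  1.4] ang 91.0
14.52 [547.5 156.1 166. ] F [-3.   1.4] ang 101.0
14.68 [537.4 153.1 166. ] F [-2.3  0.6] ang 111.1
14.85 [532.6 150.9 166.5] F [28.8 16.5] ang 116.2
```

The stop is felt: 33 N, purely tangential, at about 116°. Now to work out the quarter turn back.

Run:
```python
import numpy as np
for a0,l in((120,[115,105,95,85,75]),(75,[65,55,45,35,25])):
    b=np.radians(a0); print([[round(float(.75*(np.cos(a)-np.cos(b))),3),round(float(-.75*(np.sin(a)-np.sin(b))),3)] for a in np.radians(l)])
```

```text
[[0.058, -0.03], [0.181, -0.075], [0.31, -0.098], [0.44, -0.098], [0.569, -0.075]]
[[0.123, 0.045], [0.236, 0.11], [0.336, 0.194], [0.42, 0.294], [0.486, 0.407]]
```

```bash
python3 -m handwheel '[[0.058,-0.03,0,0,0,0,0.1],[0.181,-0.075,0,0,0,0,0.1],[0.31,-0.098,0,0,0,0,0.1],[0.44,-0.098,0,0,0,0,0.1],[0.569,-0.075,0,0,0,0,0.1]]'>/dev/null; python3 ok.py
python3 -m handwheel '[[0.123,0.045,0,0,0,0,0.1],[0.236,0.11,0,0,0,0,0.1],[0.336,0.194,0,0,0,0,0.1],[0.42,0.294,0,0,0,0,0.1],[0.486,0.407,0,0,0,0,0.1],[0.486,0.407,0,0,0,0,0.1],[0.486,0.407,0,0,0,0,0.1]]'; python3 ok.py
```

```text
15.27 [574.2 155.1 165.9] F [-4.5  0.5] ang 75.3
time_s: 15.85
tcp_pos: [613.2, 120.6, 165.9]
tcp_rot: [3.141, -0.001, -0.0]
force: [-2.2, -5.0, 11.8]
finger_gap: 0.243
gripper_force: 62.5
15.85 [613.2 120.6 165.9] F [-2.2 -5. ] ang 23.3
```

Backed off by about 92°. Release and rise straight up.

```bash
python3 -m handwheel '[[0,0,0,0,0,0,1],[0,0,0,0,0,0,1],[0,0,0,0,0,0,1],[0,0,0,0,0,0,1],[0,0,0,0,0,0,1],[0,0,0,0,0,0,1],[0,0,0,0,0,0,1]]'
python3 -m handwheel '[[0,0,-0.2,0,0,0,1],[0,0,-0.6,0,0,0,1],[0,0,-1,0,0,0,1],[0,0,-1,0,0,0,1]]' >/dev/null
python3 -m handwheel '[[0,0,-0.4,0,0,0,1],[-0.5,0.9,-0.8,0,0,0,1],[-0.5,0.9,-0.8,0,0,0,1],[-0.5,0.9,-0.8,0,0,0,1]]' >/dev/null
python3 -m handwheel '[[-0.6,0.9,0,0,0,0,1],[-0.6,0.9,0,0,0,0,1],[-0.6,0.9,0,0,0,0,1]]' >/dev/null
python3 -m handwheel '[[-0.6,0.95,0,0,0,0,1],[-0.6,0.95,0,0,0,0,1],[-0.6,0.95,0,0,0,0,1]]' >/dev/null
python3 -m handwheel '[[-0.6,0.95,0,0,0,0,1],[-0.6,0.95,0,0,0,0,1],[-0.6,0.95,0,0,0,0,1]]' >/dev/null
python3 -m handwheel '[[-0.6,0.95,0,0,0,0,1],[-0.6,0.95,0,0,0,0,1],[-0.6,0.95,0,0,0,0,1],[-0.6,0.95,0,0,0,0,1],[-0.6,0.95,0,0,0,0,1]]'
python3 - <<'E'
from h import *
import cv2
p,d=vision.get_image("side"); cv2.imwrite("pics/s6.png",cv2.convertScaleAbs(cv2.resize(p[120:370,130:400,::-1],None,fx=2.2,fy=2.2),alpha=1.6))
E
```

```text
time_s: 16.43
tcp_pos: [612.9, 122.1, 164.9]
tcp_rot: [-3.141, 0.0, 0.001]
force: [-0.1, 0.6, 0.4]
finger_gap: 1.001
gripper_force: 0.0
time_s: 18.27
tcp_pos: [381.3, -250.4, 308.9]
tcp_rot: [-3.141, -0.0, 0.0]
force: [-0.1, 1.2, 1.1]
finger_gap: 1.003
gripper_force: 0.0
```

View pics/s6.png

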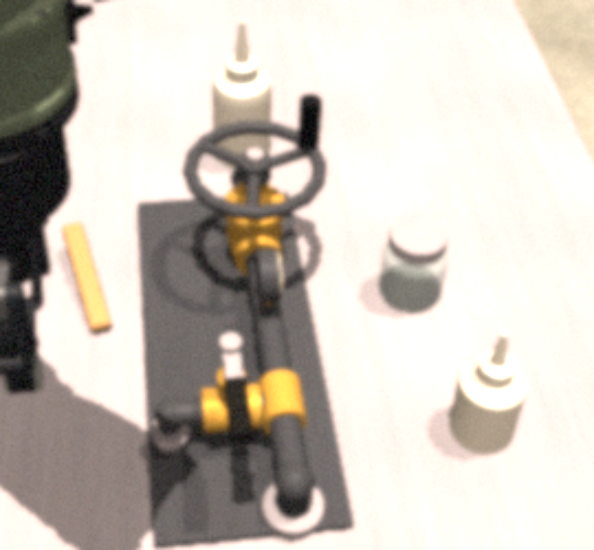

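The lever lies across the branch, pointing -y from (231,345). The crank stands free at (311,120), and the bottles, jar and brush are undisturbed.

```bash
python3 -c "
from plant import job
print(job.job_done())"
```

```text
the job is handed in; nothing more can be done
None
```

The job is handed in: the drain cock is shut at its stop, the gate valve was cranked open until I felt the stop and then backed off about a quarter turn (roughly 92° measured), and the arm is clear with the bottles, jar and brush where they stood.

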